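Load two sample pots into a sprung pot lift beside a granulator

TASK

Load the two squat lidded steel sample pots (wider than they are tall) into the round spring-loaded pot lift, upright, one on top of the other: each rests on the white platform or on the pot before it and sinks down into the well as you let go. Set each one down gently, do not drop it. The other containers are not part of this load.

Things in the scene. Friction and masses are not known exactly. Their poses are not given: they have to be found in the camera images.
- pot_a_c (a point): squat lidded stainless sample pot: an upright cylinder of 60 mm diameter and 40 mm height with a flat lid and a thin dark seal line; about 300 g. The point is its centre, 20 mm above its underside; z points up. The two squat pots are alike and either may go first. Not wanted, and standing in the same group on the steel table: a pot of the same diameter but 85 mm tall, a slim pot of 38 mm diameter and 45 mm height, a shallow open dish and a flat clamp ring. 
- pot_b_c (a point): squat lidded stainless sample pot: an upright cylinder of 60 mm diameter and 40 mm height with a flat lid and a thin dark seal line; about 300 g. The point is its centre, 20 mm above its underside; z points up. The two squat pots are alike and either may go first. The second of the two. 
- platform_top (a point): centre of the upper face of the lift's white platform, a level disc of 86 mm diameter in the well of the pot lift (an upright metal drum of 130 mm diameter and 100 mm height, fixed on the table; the well is 90 mm across and open at the top). Empty, the platform stands 6 mm above the drum's rim, 106 mm above the table, and goes straight down as it is loaded; this point moves with it. z points up.
- platform (a joint): how far the platform has sunk, in m: 0 empty and fully up, 0.09 at its lowest stop. A soft damped spring of about 80 N/m: one pot sinks it by 28 to 40 mm and both by 60 to 82 mm, within about a second of letting go; it gives way to less than 1 N, so contact is scarcely felt: lower a pot to the height of what it shall rest on rather than push until it resists.

How it is judged:
By the outcome, as a careful person would: the job done as asked, in the order asked, and still so for the second after the job is handed in, with the robot touching nothing.
It also fails if it takes over 51 s, if anything falls off the work surface, if the arm or the gripper's body presses on something with over 40 N, if the wrist force passes 120 N, or if a joint passes its speed limit or range.

ROBOT

A 6-joint arm with a two-finger parallel gripper is mounted at the origin on the work surface. World frame = base frame: x ahead of the robot, y to its left, z up, the work surface at z = 0. Lengths are in m, angles in rad, forces in N, time in s.
With the tool pointing down it reaches from about 0.25 to 0.775 m from the base axis. Payload 4 kg.
Tool frame: the origin (TCP) lies between the finger pads; the fingertips stand 14 mm ahead of it and the grasp point (between the pads) lies 5 mm behind it (robot.nose_length is the distance from the TCP to the fingertips, in m); z points along the fingers, y is the direction in which the jaws open and shut (so a half turn about z gives the same grasp; the last joint's range is limited). The gripper opens to 94 mm and grips with 3 to 60 N. Pads are 16 mm wide; open, the fingers measure 119 mm over their backs; the gripper's body (75 mm by 177 mm) begins 78 mm behind the grasp point.
Start: joints at [1.147, 0.087, 1.371, -0, 1.684, -0.103], TCP at [0.173, 0.522, 0.22] pointing down, gripper open.
Joint ranges: [-3.1, 3.1], [-0.76, 2.03], [0.27, 2.55], [-1.08, 4.22], [0.17, 2.65], [-2.57, 2.57]. Speed limits (rad/s): [2.79, 2.79, 3.14, 3.14, 3.14, 3.14].

INTERFACE

Orientations are given as [roll, pitch, yaw] about the fixed x, y, z axes, in that order (R = Rz(yaw) Ry(pitch) Rx(roll)).
In Python, from bench import robot, eyes, finder gives the robot as it stands.
- The arm moves only by the tool play_rows, never from a script. Its argument "rows" is a list of rows, each an object with "linear": the shift along the tool's x, y, z in cm, a list of three; "spin": the turn about the tool's z in degrees. A call has 1 to 12 rows; each row shifts and turns the commanded pose from where the row before left it, along the tool's axes as they then stand; what a row does not reach is not made up. A row lasts 1/12 s, in which the tool goes at most 41.7 mm and 7.16 degrees, less where a joint would pass 70% of its speed; a pose out of reach is approached as far as the arm can. A call with a gripper value outside its range is refused whole. "claw" is the finger opening in cm, from 0 to 9.4, set as the call begins (left out, the last holds). The fingers move at their own pace and stop on an object; the grip force is fixed at half the most. Time passes only in rows, so rows that do not move let the fingers close. It gives the time, the measured TCP pose, the force and the opening at its end, in the units of the state.
- robot.get_obs(): the state, without advancing time (a new reading comes with each control period).
- eyes.snapshot(name): name is "side" or "top" or "wrist"; returns a dict with "frame" (400x640x3 uint8, red, green, blue), "fx", "fy", "cx", "cy" (pixels), "rvec" (rotation vector, rad) and "tvec" (3), from world to camera coordinates, as OpenCV has them; the wrist camera has in their place "mount" (4x4, takes a point from camera to tool coordinates, whose origin is the TCP and whose axes are the flange's). Camera axes: x right, y down, z forward; pixel columns grow to the right and rows downward; lengths in m; the calibration is good to about 2 mm. A picture is of the moment at which its call begins: read the wrist's pose just before it. There is no depth.
- robot.close_job(): hands the job in, once; it reports no verdict.
Trained networks look in a picture, given as the dict that the camera call returned (one of the last four; its "shot" number tells which), for a name from the list of things; names that differ only in an ending like _2 or _b are one class to them, and where a whole thing is asked for, a point or a joint stands for the part that bears it (a point fixed in the world has none). Each returns a list of dicts, best first, with "conf" (0 to 1); they miss things now and then, are a little off and sometimes report something else, mostly with a low value. They report only what shows in the picture. A call takes as long as a camera call.
- finder.silhouettes(picture, name): "pixels" (400x640 bool, what is visible of it) and "box" ([centre column, centre row, width, height] in pixels, round what is visible of it).
The state is a dict: "time": time; "joint_positions": joint angles; "qvel": joint speeds; "joint_torque": joint torques, N m; "tool_pos": TCP position; "ee_rot": TCP orientation; "wrist_force": force on the tool from outside, world axes, zero at the start; "wrist_torque": the same for the moment, N m; "width": finger opening in m.
Only numpy, scipy, OpenCV 4.12 (cv2) and the standard library are available. Lean on these libraries where they do the work, as an engineer would, in place of code of your own. Each camera call takes 0.05 s, during which the arm holds its last target. There are 200 camera calls.

## Working session

There is one attempt and no reset: what is moved stays moved. The work goes in short steps, Python scripts to look and compute and a tool call to move; the robot and the scene stay as the last step left them, time stands still between calls to the robot, and variables do not carry over. Pictures are saved under pics/ and viewed, about 8 in all and at most 12, crops included, and the job is handed in when it is done.

Besides the shell and the picture viewer there is one more tool, called after "Request:" in YAML: its name, and indented under it one key for each argument. play_rows: Moves the arm, as the interface text tells. Its arguments: {"type":"object","properties":{"rows":{"type":"array"},"claw":{"type":"number"}},"required":["rows"]}

```bash
mkdir -p pics; cat > h.py <<'E'
import numpy as np, cv2
from bench import robot, eyes, finder
def P(s):
    R=cv2.Rodrigues(np.array(s['rvec'],float))[0]; return R,np.array(s['tvec'],float).ravel()
def Pw(s,o):
    from scipy.spatial.transform import Rotation as Ro
    T=np.eye(4);T[:3,:3]=Ro.from_euler('xyz',o['ee_rot']).as_matrix();T[:3,3]=o['tool_pos']
    M=np.linalg.inv(T@np.array(s['mount']));return M[:3,:3],M[:3,3]
def ray(s,RT,uv):
    R,t=RT;d=R.T@np.array([(uv[0]-s['cx'])/s['fx'],(uv[1]-s['cy'])/s['fy'],1]);return -R.T@t,d/np.linalg.norm(d)
def atz(s,RT,uv,z):
    c,d=ray(s,RT,uv);return c+d*(z-c[2])/d[2]
def proj(s,RT,p):
    R,t=RT;q=R@np.array(p)+t;return np.array([s['fx']*q[0]/q[2]+s['cx'],s['fy']*q[1]/q[2]+s['cy']])
def tri(r):
    A=0;b=0
    for c,d in r:
        m=np.eye(3)-np.outer(d,d);A=A+m;b=b+m@c
    return np.linalg.solve(A,b)
def save(n,f): cv2.imwrite('pics/'+n,f[:,:,::-1])
E
python3 - <<'E'
from h import *
ims=[]
for n in ['side','top']:
    s=eyes.snapshot(n); f=s['frame'].copy()
    print(n,'cam',-P(s)[0].T@P(s)[1])
    for nm in ['pot_a_c','platform_top']:
        for d in finder.silhouettes(s,nm):
            b=d['box'];print(nm,round(d['conf'],2),np.round(b,1), [np.round(atz(s,P(s),b[:2],z),3)[:2] for z in (.02,.04,.106)])
    save(n+'0.png',f)
print(robot.get_obs())
E
```

```text
side cam [-0.00748542 -0.6580874   0.69523282]
pot_a_c 0.76 [231.8 185.9  22.1  23.3] [array([0.455, 0.31 ]), array([0.441, 0.281]), array([0.396, 0.187])]
platform_top 0.73 [392.6 246.9  37.   26.7] [array([ 0.636, -0.171]), array([ 0.617, -0.186]), array([ 0.554, -0.233])]
top cam [0.36405687 0.0049478  1.09921624]
pot_a_c 0.93 [210.9 235.   26.2  21.2] [array([0.454, 0.31 ]), array([0.452, 0.304]), array([0.447, 0.285])]
platform_top 0.95 [421.1 195.1  36.3  33.9] [array([ 0.574, -0.243]), array([ 0.57 , -0.238]), array([ 0.557, -0.223])]
{'time': 0.3, 'joint_positions': array([ 1.14688215e+00,  8.74625777e-02,  1.37123545e+00, -3.97718038e-05,
        1.68362076e+00, -1.03129619e-01]), 'qvel': array([ 0.00025216, -0.00121022, -0.00355979,  0.0014252 ,  0.00020783,
       -0.00115009]), 'joint_torque': array([-8.03797775e-04, -3.39593446e+01, -3.02075887e+01,  7.14684092e-02,
        2.78564310e-02, -8.56419524e-05]), 'tool_pos': array([0.17338073, 0.52177109, 0.21909033]), 'ee_rot': array([-3.14086631e+00, -3.54411543e-05,  2.82080362e+00]), 'wrist_force': array([-0.1185218 ,  0.0820265 ,  0.70022992]), 'wrist_torque': array([-0.03799561,  0.01321373,  0.02019689]), 'width': 0.09412338484821786}
```

View pics/top0.png

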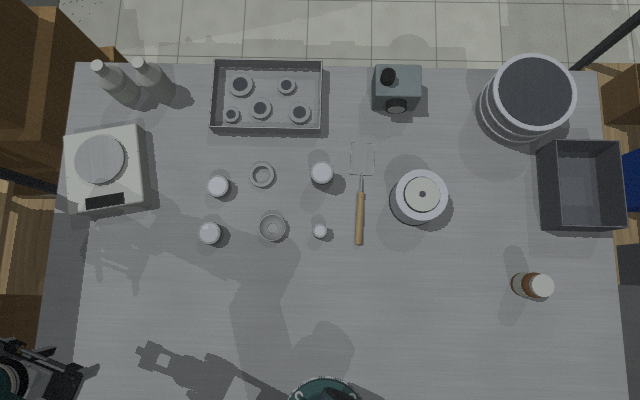

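View pics/side0.png

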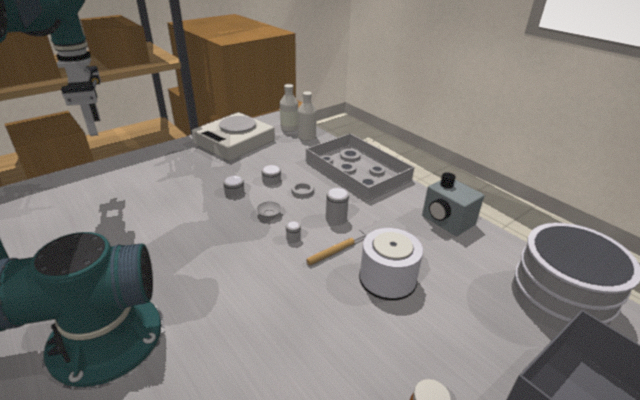

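Top view: squat pots at about (210,233) and (218,187), with the tall pot at (322,173), the slim one at (320,231) and the lift at (421,195). Side view: squat pots at (234,186) and (272,174).

```bash
python3 - <<'E'
from h import *
s=eyes.snapshot('side');t=eyes.snapshot('top')
print('tri potA centre',tri([ray(s,P(s),(231.8,185.9)),ray(t,P(t),(210.9,235))]))
print('tri potB',tri([ray(s,P(s),(272,174)),ray(t,P(t),(218.5,187.5))]))
print('tri plat',tri([ray(s,P(s),(392.6,246.5)),ray(t,P(t),(421.5,195.1))]))
E
```

```text
tri potA centre [0.45433181 0.30918641 0.02067232]
tri potB [0.58464659 0.29626581 0.02134965]
tri plat [ 0.55987035 -0.22654542  0.09893755]
```

Request:
play_rows:
  rows:
    - {"linear":[-3.28,-0.83,-0.5],"spin":0}
    - {"linear":[-3.28,-0.83,-0.5],"spin":0}
    - {"linear":[-3.28,-0.83,-0.5],"spin":0}
    - {"linear":[-3.28,-0.83,-0.5],"spin":0}
    - {"linear":[-3.28,-0.83,-0.5],"spin":0}
    - {"linear":[-3.28,-0.83,-0.5],"spin":0}
    - {"linear":[-3.28,-0.83,-0.5],"spin":0}
    - {"linear":[-3.28,-0.83,-0.5],"spin":0}
    - {"linear":[-3.28,-0.83,-0.5],"spin":0}
    - {"linear":[-3.28,-0.83,-0.5],"spin":0}
    - {"linear":[-3.28,-0.83,-0.5],"spin":0}
    - {"linear":[-3.28,-0.83,-0.5],"spin":0}

```text
time: 1.4
tool_pos: [0.5168, 0.3022, 0.2799]
ee_rot: [3.141, 0.0, 2.821]
wrist_force: [-0.3, 0.1, 0.3]
width: 0.0937
```

Request:
play_rows:
  rows:
    - {"linear":[0,0,0],"spin":0}
    - {"linear":[0,0,0],"spin":0}
    - {"linear":[0,0,0],"spin":0}

```text
time: 1.65
tool_pos: [0.5152, 0.3035, 0.2792]
ee_rot: [-3.142, -0.001, 2.821]
wrist_force: [0.3, 0.4, 0.6]
width: 0.0942
```

```bash
python3 - <<'E'
from h import *
o=robot.get_obs();s=eyes.snapshot('wrist');RT=Pw(s,o)
print(o['time'],o['tool_pos'],o['ee_rot'],o['qvel'].round(3)); print('cam',-RT[0].T@RT[1],np.array(s['mount']).round(3).tolist())
for n,p in dict(A=[.454,.309,.02],B=[.584,.296,.02]).items(): print(n,proj(s,RT,p))
for d in finder.silhouettes(s,'pot_a_c'):
    b=d['box'];print(round(d['conf'],2),np.round(b,1))
save('w1.png',s['frame'])
E
```

```text
1.65 [0.51520749 0.30346596 0.27921931] [-3.14158250e+00 -9.81452943e-04  2.82065327e+00] [ 0.024 -0.013  0.014 -0.001 -0.002 -0.   ]
cam [0.44145007 0.3273452  0.44420263] [[0.001, -0.963, -0.27, 0.078], [1.0, 0.001, 0.001, -0.001], [-0.0, -0.27, 0.963, -0.165], [0.0, 0.0, 0.0, 1.0]]
A [305.67694322 114.56223359]
B [329.60922874 219.92670884]
0.58 [307.9 119.4  52.   54.3]
```

View pics/w1.png

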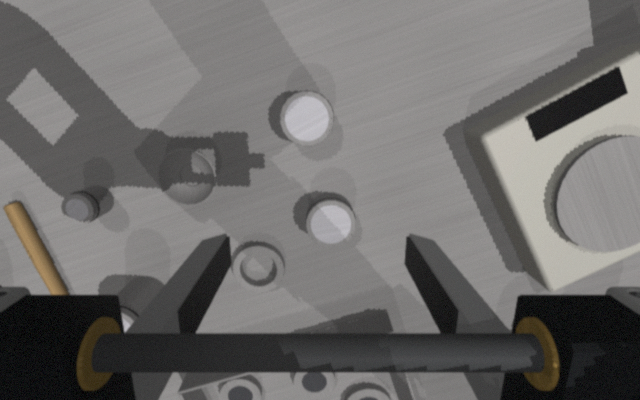

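Wrist view: squat pots at (307,118) and (330,221), with the ring to the left at (258,264). The lids are bright discs, so I'll fit them for a better position.

```bash
cat >> h.py <<'E'
def lid(s,uv,r,thr=None):
    """centre of the pot's whole outline near uv, by grabCut in a window"""
    u,v=map(int,uv);w=int(r*1.9);x0,y0=max(u-w,0),max(v-w,0);c=s['frame'][y0:v+w,x0:u+w]
    g=cv2.GaussianBlur(cv2.cvtColor(c,cv2.COLOR_RGB2GRAY),(3,3),0)
    t,m=cv2.threshold(g,0,255,cv2.THRESH_OTSU) if thr is None else cv2.threshold(g,thr,255,0)
    n,L,st,ce=cv2.connectedComponentsWithStats(m); 
    k=min(range(1,n),key=lambda i:np.hypot(*(ce[i]+[x0,y0]-uv)) if st[i,4]>20 else 1e9)
    e=cv2.fitEllipse(max(cv2.findContours((L==k).astype(np.uint8),0,1)[0],key=len))
    return np.array(e[0])+[x0,y0],e[1],t,st[k,4]
E
python3 - <<'E'
from h import *
t=eyes.snapshot('top');o=robot.get_obs();s=eyes.snapshot('wrist');RT=Pw(s,o)
for n,a,b in (('A',(307,118),(211,233)),('B',(330,221),(219,186))):
    a,ea,ta,na=lid(s,a,26,190);b,eb,tb,nb=lid(t,b,12,190)
    print(n,a,ea,na,b,eb,nb,'wrist',atz(s,RT,a,.04),'top',atz(t,P(t),b,.04),'tri',tri([ray(s,RT,a),ray(t,P(t),b)]))
E
```

```text
Traceback (most recent call last):
  File "h.py", line 27, in lid
    k=min(range(1,n),key=lambda i:np.hypot(*(ce[i]+[x0,y0]-uv)) if st[i,4]>20 else 1e9)
ValueError: min() iterable argument is empty
```

```bash
python3 - <<'E'
from h import *
t=eyes.snapshot('top');o=robot.get_obs();s=eyes.snapshot('wrist');RT=Pw(s,o)
for n,a,b in (('A',(307,118),(211,233)),('B',(330,221),(219,186))):
  print(s['frame'][a[1],a[0]-40:a[0]+40:4,1],t['frame'][b[1],b[0]-18:b[0]+19:2,1])
  for q in (0,15,-15):
    a_,ea,ta,na=lid(s,a,26);a_,ea,ta,na=lid(s,a,26,ta+q);b_,eb,tb,nb=lid(t,b,12);b_,eb,tb,nb=lid(t,b,12,tb+q)
    print(n,a_.round(1),np.round(ea,1),ta,b_.round(1),np.round(eb,1),tb,'wrist',atz(s,RT,a_,.04).round(4),'top',atz(t,P(t),b_,.04).round(4),'tri',tri([ray(s,RT,a_),ray(t,P(t),b_)]).round(4))
E
```

```text
[116  82  80  96 145 186 184 182 188 188 185 188 189 184 188 182 126 128
 145 144] [149 148 147 166 185 182 184 187 183 183 186 186 184 147  57  72  84  87
  94]
A [306.4 118.9] [43.4 45. ] 157.0 [211.9 232.3] [48.2 49.6] 112.0 wrist [0.4577 0.3096 0.04  ] top [0.4595 0.3018 0.04  ] tri [0.4601 0.3084 0.0171]
A [306.4 119. ] [41.3 42.9] 172.0 [212.  232.3] [48.  49.4] 127.0 wrist [0.4578 0.3096 0.04  ] top [0.4595 0.3015 0.04  ] tri [0.4602 0.3083 0.0161]
A [307.3 119.2] [47.1 50.1] 142.0 [211.8 232.3] [48.3 49.7] 97.0 wrist [0.4583 0.3105 0.04  ] top [0.4595 0.302  0.04  ] tri [0.4606 0.3093 0.0147]
[130  98  80  79 115 143 162 163 163 160 166 181 181 181 180 159 137 130
 141 147] [ 34  36  37  30  71 184 184 183 171 168 170 170 169 135  59  78  90  87
  93]
B [329.3 220.7] [114.6 115.5] 112.0 [221.6 183.9] [43.3 52.7] 102.0 wrist [0.5779 0.2976 0.04  ] top [0.5879 0.2855 0.04  ] tri [ 0.5942  0.2953 -0.0008]
B [330.4 215.8] [101.4 117.9] 127.0 [221.6 183.8] [43.2 52.7] 117.0 wrist [0.5725 0.3007 0.04  ] top [0.588  0.2854 0.04  ] tri [ 0.5953  0.2983 -0.0157]
B [329.5 220.5] [114.8 114.8] 97.0 [220.8 184.6] [45.7 52. ] 87.0 wrist [0.5777 0.2979 0.04  ] top [0.5858 0.2873 0.04  ] tri [0.5914 0.2959 0.0052]
```

```bash
python3 - <<'E'
from h import *
t=eyes.snapshot('top');o=robot.get_obs();s=eyes.snapshot('wrist');RT=Pw(s,o)
for n,a,b in (('A',(307,118),(211,233)),('B',(330,221),(219,186))):
  for q in (152,158,):
    a_,ea,ta,na=lid(s,a,26,q);b_,eb,tb,nb=lid(t,b,12,q+3)
    print(n,a_.round(1),np.round(ea,1),b_.round(1),np.round(eb,1),'wrist',atz(s,RT,a_,.04).round(4),'top',atz(t,P(t),b_,.04).round(4),'tri',tri([ray(s,RT,a_),ray(t,P(t),b_)]).round(4))
E
```

```text
A [306.6 118.6] [44.2 45.9] [208.2 232.2] [18.4 20. ] wrist [0.4577 0.3098 0.04  ] top [0.4595 0.3113 0.04  ] tri [0.4582 0.3099 0.0452]
A [306.4 118.6] [43.3 44.8] [208.3 232.2] [17.8 19. ] wrist [0.4576 0.3096 0.04  ] top [0.4594 0.3112 0.04  ] tri [0.4582 0.3098 0.0454]
B [330.6 223.4] [37.5 39.6] [217.5 185.6] [14.5 18.7] wrist [0.5819 0.2978 0.04  ] top [0.5829 0.2961 0.04  ] tri [0.5839 0.2975 0.0347]
B [330.8 223.3] [36.4 38.5] [217.4 185.6] [14.1 17.9] wrist [0.5818 0.2981 0.04  ] top [0.5829 0.2962 0.04  ] tri [0.584  0.2977 0.0342]
```

Request:
play_rows:
  rows:
    - {"linear":[2.81,-0.59,2.5],"spin":0}
    - {"linear":[2.81,-0.59,2.5],"spin":0}
    - {"linear":[0,0,3.8],"spin":0}
    - {"linear":[0,0,3.8],"spin":0}
    - {"linear":[0,0,3.8],"spin":0}
    - {"linear":[0,0,3.8],"spin":0}
    - {"linear":[0,0,1.4],"spin":0}
    - {"linear":[0,0,1.4],"spin":0}
    - {"linear":[0,0,1.4],"spin":0}
    - {"linear":[0,0,1.4],"spin":0}
    - {"linear":[0,0,0],"spin":0}
    - {"linear":[0,0,0],"spin":0}

```text
time: 3.05
tool_pos: [0.4578, 0.3097, 0.0209]
ee_rot: [-3.14, -0.001, 2.821]
wrist_force: [1.1, -0.3, 0.3]
width: 0.0942
```

Request:
play_rows:
  rows:
    - {"linear":[0,0,0],"spin":0}
    - {"linear":[0,0,0],"spin":0}
    - {"linear":[0,0,0],"spin":0}
    - {"linear":[0,0,0],"spin":0}
    - {"linear":[0,0,0],"spin":0}
    - {"linear":[0,0,0],"spin":0}
    - {"linear":[0,0,0],"spin":0}
    - {"linear":[0,0,0],"spin":0}
  claw: 5.0

```text
time: 3.72
tool_pos: [0.4587, 0.3098, 0.022]
ee_rot: [3.141, 0.0, 2.821]
wrist_force: [-0.4, -0.9, 3.3]
width: 0.0593
```

Request:
play_rows:
  rows:
    - {"linear":[0,0,-1.0],"spin":0}
    - {"linear":[0,0,-2.0],"spin":0}
    - {"linear":[0,0,-3.5],"spin":0}
    - {"linear":[0,0,-3.5],"spin":0}
    - {"linear":[0,0,-3.5],"spin":0}
    - {"linear":[0,0,-3.5],"spin":0}
    - {"linear":[0,0,-3.5],"spin":0}
    - {"linear":[-0.83,-1.21,-1.5],"spin":0}
    - {"linear":[-1.6,-2.3,-1.0],"spin":0}
    - {"linear":[-2.05,-2.97,0],"spin":0}
    - {"linear":[-2.05,-2.97,0],"spin":0}
    - {"linear":[-2.05,-2.97,0],"spin":0}

```text
time: 4.72
tool_pos: [0.5005, 0.1638, 0.2515]
ee_rot: [3.142, -0.0, 2.822]
wrist_force: [1.6, 0.4, -3.5]
width: 0.0597
```

Request:
play_rows:
  rows:
    - {"linear":[-2.05,-2.97,0],"spin":0}
    - {"linear":[-2.05,-2.97,0],"spin":0}
    - {"linear":[-2.05,-2.97,0],"spin":0}
    - {"linear":[-2.05,-2.97,0],"spin":0}
    - {"linear":[-2.05,-2.97,0],"spin":0}
    - {"linear":[-2.05,-2.97,0],"spin":0}
    - {"linear":[-2.05,-2.97,0],"spin":0}
    - {"linear":[-2.05,-2.97,0],"spin":0}
    - {"linear":[-2.05,-2.97,0],"spin":0}
    - {"linear":[-2.05,-2.97,0],"spin":0}
    - {"linear":[-2.0,-2.9,0],"spin":0}
    - {"linear":[-1.4,-2.0,0],"spin":0}

```text
time: 5.72
tool_pos: [0.6183, -0.2419, 0.25]
ee_rot: [-3.141, -0.002, 2.819]
wrist_force: [-0.6, 0.2, -2.2]
width: 0.0597
```

Request:
play_rows:
  rows:
    - {"linear":[0,0,0],"spin":0}
    - {"linear":[0,0,0],"spin":0}
    - {"linear":[0,0,0],"spin":0}

```text
time: 5.97
tool_pos: [0.6182, -0.2381, 0.2507]
ee_rot: [3.14, -0.002, 2.821]
wrist_force: [-0.6, 0.2, -2.2]
width: 0.0595
```

```bash
python3 - <<'E'
from h import *
o=robot.get_obs();s=eyes.snapshot('wrist');RT=Pw(s,o);t=eyes.snapshot('top')
print(o['time'],o['tool_pos'],o['ee_rot'],o['width']); print('pred',proj(s,RT,[.56,-.226,.106]))
for S,Q in ((s,RT),(t,P(t))):
  for d in finder.silhouettes(S,'platform_top')[:2]:
    b=d['box'];e=cv2.fitEllipse(max(cv2.findContours(d['pixels'].astype(np.uint8),0,1)[0],key=len))
    print(round(d['conf'],2),np.round(b,1),e,atz(S,Q,e[0],.106))
save('w2.png',np.vstack([s['frame'][:400],t['frame'][100:300]]))
E
```

```text
5.9667 [ 0.61817211 -0.23814952  0.25074249] [ 3.14045340e+00 -1.83677537e-03  2.82097039e+00] 0.05949783937459155
pred [309.84379257 121.50234313]
0.93 [311.8 121.8  98.3 101.7] ((310.2986145019531, 120.00348663330078), (99.35653686523438, 102.51803588867188), 175.33242797851562) [ 0.55895115 -0.22524227  0.106     ]
0.45 [410.  194.   13.6  25. ] ((409.5654296875, 193.55902099609375), (10.430580139160156, 23.37613296508789), 3.8167710304260254) [ 0.56029212 -0.19481435  0.106     ]
```

View pics/w2.png

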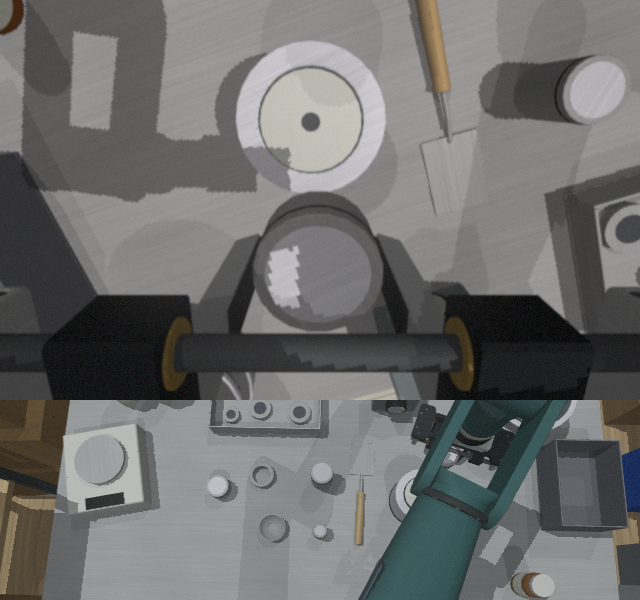

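Request:
play_rows:
  rows:
    - {"linear":[3.0,-0.32,0],"spin":0}
    - {"linear":[3.0,-0.31,0],"spin":0}
    - {"linear":[0,0,2.0],"spin":0}
    - {"linear":[0,0,3.0],"spin":0}
    - {"linear":[0,0,3.0],"spin":0}
    - {"linear":[0,0,2.0],"spin":0}
    - {"linear":[0,0,1.0],"spin":0}
    - {"linear":[0,0,0.5],"spin":0}
    - {"linear":[0,0,0.4],"spin":0}
    - {"linear":[0,0,0.3],"spin":0}
    - {"linear":[0,0,0],"spin":0}
    - {"linear":[0,0,0],"spin":0}

```text
time: 7.17
tool_pos: [0.5603, -0.2261, 0.1309]
ee_rot: [-3.141, 0.002, 2.821]
wrist_force: [0.6, -0.3, -2.3]
width: 0.0595
```

```bash
python3 - <<'E'
from h import *
o=robot.get_obs();s=eyes.snapshot('side');w=eyes.snapshot('wrist')
print(o['time'],o['tool_pos'],o['wrist_force'],robot.get_obs()['tool_pos'])
save('s3.png',np.hstack([cv2.resize(s['frame'][190:310,340:460],(480,480),interpolation=cv2.INTER_CUBIC),w['frame'][160:400,160:480]] if 0 else [cv2.resize(s['frame'][190:310,340:460],(480,480),interpolation=cv2.INTER_CUBIC),cv2.copyMakeBorder(w['frame'][100:400,160:480],0,180,0,0,0)]))
E
```

```text
7.1667 [ 0.56029346 -0.2261406   0.13090068] [ 0.63283388 -0.31882102 -2.29399928] [ 0.56017921 -0.22617928  0.13078042]
```

View pics/s3.png

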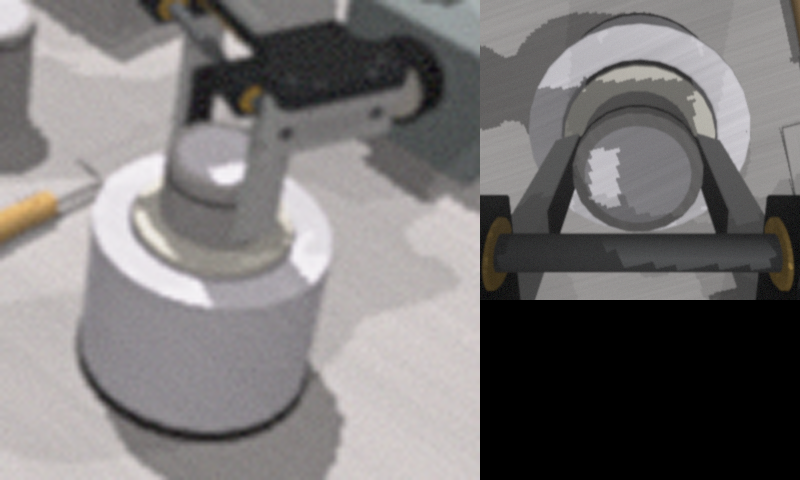

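Side crop: the pot is centred over the cream platform, a few mm above it. The fingertips clear the rim. I'll lower the last 4 mm.

Request:
play_rows:
  rows:
    - {"linear":[0,0,0.15],"spin":0}
    - {"linear":[0,0,0.15],"spin":0}
    - {"linear":[0,0,0.1],"spin":0}
    - {"linear":[0,0,0],"spin":0}
    - {"linear":[0,0,0],"spin":0}
    - {"linear":[0,0,0],"spin":0}

```text
time: 7.77
tool_pos: [0.5595, -0.2259, 0.1255]
ee_rot: [3.142, -0.0, 2.821]
wrist_force: [-0.2, -0.6, -2.2]
width: 0.0596
```

Request:
play_rows:
  rows:
    - {"linear":[0,0,0],"spin":0}
    - {"linear":[0,0,0],"spin":0}
    - {"linear":[0,0,0],"spin":0}
  claw: 6.3

```text
time: 8.02
tool_pos: [0.5599, -0.226, 0.1262]
ee_rot: [-3.141, 0.001, 2.821]
wrist_force: [0.2, 0.7, -0.7]
width: 0.0629
```

Request:
play_rows:
  rows:
    - {"linear":[0,0,0],"spin":0}
    - {"linear":[0,0,0],"spin":0}
    - {"linear":[0,0,0],"spin":0}
    - {"linear":[0,0,0],"spin":0}
    - {"linear":[0,0,0],"spin":0}
    - {"linear":[0,0,0],"spin":0}
    - {"linear":[0,0,0],"spin":0}
    - {"linear":[0,0,0],"spin":0}
    - {"linear":[0,0,0],"spin":0}
    - {"linear":[0,0,-0.5],"spin":0}
    - {"linear":[0,0,-2],"spin":0}
    - {"linear":[0,0,-3],"spin":0}
  claw: 8.0

```text
time: 9.02
tool_pos: [0.5577, -0.2249, 0.1775]
ee_rot: [3.14, -0.008, 2.821]
wrist_force: [0.8, -0.1, -0.5]
width: 0.0798
```

Request:
play_rows:
  rows:
    - {"linear":[-2.0,0.23,-3],"spin":0}
    - {"linear":[-2.0,0.2,-3],"spin":0}
    - {"linear":[-2.0,0.2,-1],"spin":0}
    - {"linear":[0,0,0],"spin":0}
    - {"linear":[0,0,0],"spin":0}
    - {"linear":[0,0,0],"spin":0}
  claw: 9.4

```text
time: 9.52
tool_pos: [0.6174, -0.2384, 0.2488]
ee_rot: [3.141, -0.003, 2.821]
wrist_force: [-0.5, 0.3, 0.1]
width: 0.0938
```

```bash
python3 - <<'E'
from h import *
o=robot.get_obs();s=eyes.snapshot('side');w=eyes.snapshot('wrist');RT=Pw(w,o)
print(o['time'],o['tool_pos'],o['ee_rot'],o['wrist_force'])
for z in (.1,.106,.11,.115,.12): print(z,proj(w,RT,[.559,-.225,z]))
for n,S in (('w',w),('s',s)):
  for d in finder.silhouettes(S,'pot_a_c')[:3]: print(n,round(d['conf'],2),np.round(d['box'],1))
save('s4.png',np.hstack([cv2.resize(s['frame'][190:310,340:460],(480,480),interpolation=cv2.INTER_CUBIC),cv2.copyMakeBorder(w['frame'][0:400,160:480],0,80,0,0,0)]))
E
```

```text
9.5167 [ 0.61741633 -0.23841383  0.24878445] [ 3.14118363 -0.00341131  2.82077967] [-0.46945564  0.30232851  0.06629288]
0.1 [311.36592855 120.73527008]
0.106 [311.2528828  121.14278262]
0.11 [311.17507823 121.42325612]
0.115 [311.0749411  121.78423505]
0.12 [310.97145239 122.15729595]
w 0.72 [310.2 122.5  72.9  71.1]
s 0.69 [390.8 248.4  29.6  28.7]
```

View pics/s4.png

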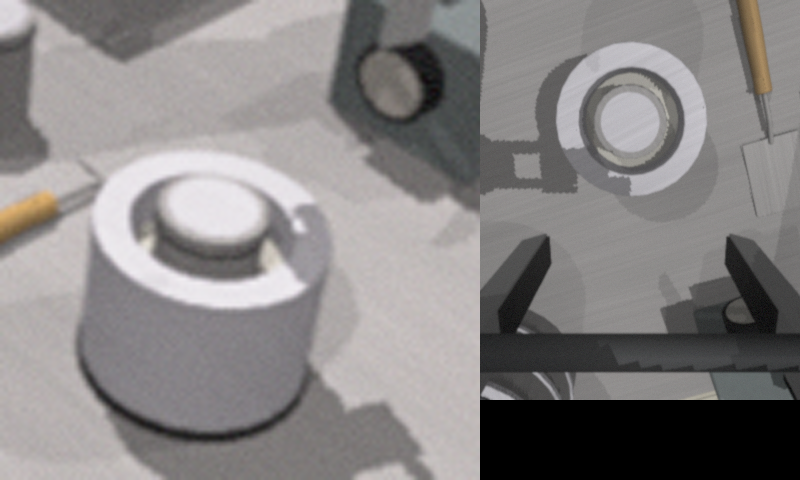

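First pot sits upright and centred in the well; it sank as expected. I'll measure its lid height, then fetch pot B.

```bash
python3 - <<'E'
from h import *
s=eyes.snapshot('side');o=robot.get_obs();w=eyes.snapshot('wrist');RT=Pw(w,o);cam=-RT[0].T@RT[1]
for q in (165,175,185):
    a,e,_,_=lid(s,(393,242),14,q); b,f,_,_=lid(w,(310,121),20,q)
    c,d=ray(s,P(s),a); k=((np.array([.559,-.225])-c[:2])@d[:2])/(d[:2]@d[:2])
    print(q,a,e,b,f,'side z',(c+k*d),'tri',tri([(c,d),ray(w,RT,b)]))
m=finder.silhouettes(w,'pot_a_c')[0]['pixels'];e=cv2.fitEllipse(max(cv2.findContours(m.astype(np.uint8),0,1)[0],key=len))
print(e,'scale z',w['fx'],cam, cam[2]-w['fx']*.06/np.mean(e[1]))
E
```

```text
165 [392.01651192 238.72296143] (50.13630294799805, 54.75014114379883) [309.86880875 120.55359268] (57.78435516357422, 59.253089904785156) side z [ 0.55867266 -0.22457251  0.12068658] tri [ 0.5576917  -0.22547208  0.12176623]
175 [392.86085892 242.81640244] (44.879554748535156, 49.86245346069336) [309.91047668 120.5664711 ] (56.32368087768555, 57.74748229980469) side z [ 0.56057903 -0.22708116  0.10988697] tri [ 0.55904827 -0.22681802  0.11064574]
185 [391.71689796 244.90041351] (39.985191345214844, 49.66316223144531) [310.49832535 118.64398193] (49.18289566040039, 52.16988754272461) side z [ 0.55955489 -0.22572773  0.10355943] tri [ 0.55784174 -0.22588985  0.10468905]
((309.7256774902344, 120.33080291748047), (71.38948822021484, 73.3778076171875), 175.2697296142578) scale z 360.5026325152202 [ 0.54389625 -0.21472835  0.4146507 ] 0.11582411991724001
```

Request:
play_rows:
  rows:
    - {"linear":[0.7,1.7,0],"spin":0}
    - {"linear":[1.44,3.55,0],"spin":0}
    - {"linear":[1.44,3.55,0],"spin":0}
    - {"linear":[1.44,3.55,0],"spin":0}
    - {"linear":[1.44,3.55,0],"spin":0}
    - {"linear":[1.44,3.55,0],"spin":0}
    - {"linear":[1.44,3.55,0],"spin":0}
    - {"linear":[1.44,3.55,0],"spin":0}
    - {"linear":[1.44,3.55,0],"spin":0}
    - {"linear":[1.44,3.55,0],"spin":0}
    - {"linear":[1.44,3.55,0],"spin":0}
    - {"linear":[1.44,3.55,0],"spin":0}

```text
time: 10.87
tool_pos: [0.5885, 0.2031, 0.2509]
ee_rot: [3.141, 0.0, 2.822]
wrist_force: [0.1, -0.3, -0.5]
width: 0.094
```

Request:
play_rows:
  rows:
    - {"linear":[1.44,3.55,0],"spin":0}
    - {"linear":[1.44,3.55,0],"spin":0}
    - {"linear":[0.75,1.85,0],"spin":0}
    - {"linear":[0,0,0],"spin":0}
    - {"linear":[0,0,0],"spin":0}
    - {"linear":[0,0,0],"spin":0}

```text
time: 11.37
tool_pos: [0.5833, 0.2962, 0.2506]
ee_rot: [-3.141, 0.0, 2.821]
wrist_force: [-0.8, 0.6, -0.4]
width: 0.0942
```

```bash
python3 - <<'E'
from h import *
o=robot.get_obs();w=eyes.snapshot('wrist');RT=Pw(w,o);print(o['time'],o['tool_pos'],o['ee_rot']);t=eyes.snapshot('top')
print(proj(w,RT,[.582,.297,.04]))
save('w5.png',w['frame'])
for S,Q in ((w,RT),(t,P(t))):
  for d in finder.silhouettes(S,'pot_a_c')[:3]: print(round(d['conf'],2),np.round(d['box'],1),atz(S,Q,d['box'][:2],.03))
E
```

```text
11.3667 [0.5832899  0.29618566 0.25064841] [-3.14115491e+00  2.37246337e-04  2.82084357e+00]
[318.37727159 172.76396645]
0.96 [423.7 194.8  30.2  27.6] [ 0.57285053 -0.24707488  0.03      ]
```

View pics/w5.png

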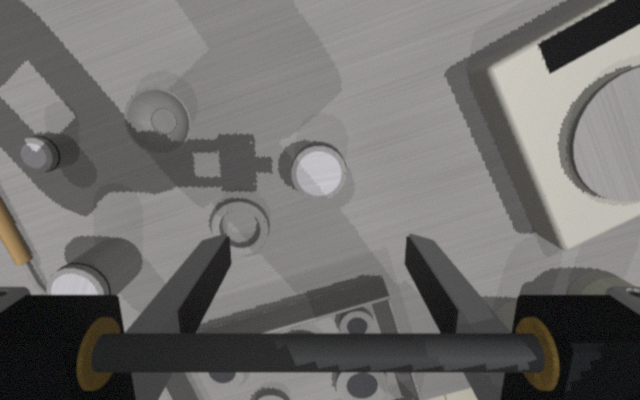

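Wrist view: pot B is at (319,172), matching the prediction, and the ring at (240,223) is clear of the finger. Descending.

Request:
play_rows:
  rows:
    - {"linear":[0,0,2.5],"spin":0}
    - {"linear":[0,0,3.8],"spin":0}
    - {"linear":[0,0,3.8],"spin":0}
    - {"linear":[0,0,3.8],"spin":0}
    - {"linear":[0,0,3.8],"spin":0}
    - {"linear":[0,0,1.5],"spin":0}
    - {"linear":[0,0,1.4],"spin":0}
    - {"linear":[0,0,1.3],"spin":0}
    - {"linear":[0,0,1.0],"spin":0}
    - {"linear":[0,0,0],"spin":0}
    - {"linear":[0,0,0],"spin":0}
    - {"linear":[0,0,0],"spin":0}

```text
time: 12.57
tool_pos: [0.5848, 0.2967, 0.023]
ee_rot: [3.14, 0.002, 2.82]
wrist_force: [-0.3, -0.3, 0.3]
width: 0.0937
```

Request:
play_rows:
  rows:
    - {"linear":[0,0,0],"spin":0}
    - {"linear":[0,0,0],"spin":0}
    - {"linear":[0,0,0],"spin":0}
    - {"linear":[0,0,0],"spin":0}
    - {"linear":[0,0,0],"spin":0}
    - {"linear":[0,0,0],"spin":0}
    - {"linear":[0,0,0],"spin":0}
    - {"linear":[0,0,0],"spin":0}
  claw: 5.0

```text
time: 13.23
tool_pos: [0.5839, 0.2966, 0.0217]
ee_rot: [3.141, 0.0, 2.821]
wrist_force: [-0.6, 0.5, 0.8]
width: 0.0595
```

```bash
python3 - <<'E'
from h import *
s=eyes.snapshot('side');Q=P(s);T=np.linspace(0,6.283,200)
def circ(r,z): return np.array([proj(s,Q,[.559+r*np.cos(a),-.225+r*np.sin(a),z]) for a in T])
for r,z in ((.065,.1),(.045,.1),(.03,.108),(.03,.112),(.03,.116),(.03,.12)):
    c=circ(r,z);print(r,z,'u',c[:,0].min().round(1),c[:,0].max().round(1),'v',c[:,1].min().round(1),c[:,1].max().round(1))
x0,y0,k=360,220,12
im=cv2.resize(s['frame'][y0:y0+50,x0:x0+66],None,fx=k,fy=k,interpolation=cv2.INTER_NEAREST)
for r,z,col in ((.065,.1,(0,255,0)),(.045,.1,(0,255,0)),(.03,.110,(255,0,0)),(.03,.116,(0,0,255))):
    cv2.polylines(im,[((circ(r,z)-[x0-.5,y0-.5])*k).astype(np.int32)],True,col,1)
save('s6.png',im)
E
```

```text
0.065 0.1 u 361.2 421.4 v 227.5 266.9
0.045 0.1 u 370.4 412.0 v 233.0 260.2
0.03 0.108 u 377.7 405.5 v 234.5 252.5
0.03 0.112 u 377.8 405.8 v 233.1 251.1
0.03 0.116 u 378.0 406.1 v 231.7 249.7
0.03 0.12 u 378.2 406.3 v 230.3 248.2
```

View pics/s6.png

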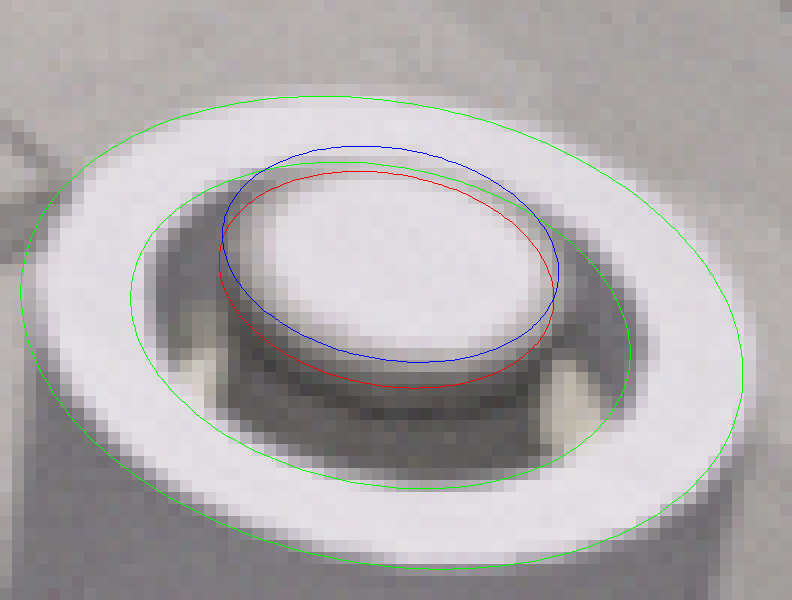

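Request:
play_rows:
  rows:
    - {"linear":[0,0,-1.0],"spin":0}
    - {"linear":[0,0,-2.0],"spin":0}
    - {"linear":[0,0,-3.5],"spin":0}
    - {"linear":[0,0,-3.5],"spin":0}
    - {"linear":[0,0,-3.5],"spin":0}
    - {"linear":[0,0,-3.5],"spin":0}
    - {"linear":[0,0,-3.0],"spin":0}
    - {"linear":[-0.4,-1.44,-1.5],"spin":0}
    - {"linear":[-0.81,-2.87,-0.5],"spin":0}
    - {"linear":[-1.01,-3.59,0],"spin":0}
    - {"linear":[-1.01,-3.59,0],"spin":0}
    - {"linear":[-1.01,-3.59,0],"spin":0}

```text
time: 14.28
tool_pos: [0.5752, 0.1375, 0.2402]
ee_rot: [-3.14, -0.002, 2.821]
wrist_force: [-0.1, -0.3, -2.7]
width: 0.0595
```

Request:
play_rows:
  rows:
    - {"linear":[-1.01,-3.59,0],"spin":0}
    - {"linear":[-1.01,-3.59,0],"spin":0}
    - {"linear":[-1.01,-3.59,0],"spin":0}
    - {"linear":[-1.01,-3.59,0],"spin":0}
    - {"linear":[-1.01,-3.59,0],"spin":0}
    - {"linear":[-1.01,-3.59,0],"spin":0}
    - {"linear":[-1.01,-3.59,0],"spin":0}
    - {"linear":[-1.01,-3.59,0],"spin":0}
    - {"linear":[-1.01,-3.59,0],"spin":0}
    - {"linear":[-0.5,-1.8,0],"spin":0}
    - {"linear":[-0.3,-1.1,0],"spin":0}
    - {"linear":[0,0,0],"spin":0}

```text
time: 15.28
tool_pos: [0.5578, -0.228, 0.2398]
ee_rot: [-3.141, -0.003, 2.817]
wrist_force: [0.1, 0.4, -2.5]
width: 0.0593
```

Request:
play_rows:
  rows:
    - {"linear":[0,0,0],"spin":0}
    - {"linear":[0,0,0],"spin":0}
    - {"linear":[0,0,0],"spin":0}

```text
time: 15.53
tool_pos: [0.5594, -0.2237, 0.2415]
ee_rot: [3.141, -0.0, 2.823]
wrist_force: [0.3, 0.6, -2.7]
width: 0.0595
```

Request:
play_rows:
  rows:
    - {"linear":[0,-0.1,2.0],"spin":0}
    - {"linear":[0,0,2.5],"spin":0}
    - {"linear":[0,0,2.2],"spin":0}
    - {"linear":[0,0,1.5],"spin":0}
    - {"linear":[0,0,0.8],"spin":0}
    - {"linear":[0,0,0.5],"spin":0}
    - {"linear":[0,0,0.3],"spin":0}
    - {"linear":[0,0,0.2],"spin":0}
    - {"linear":[0,0,0],"spin":0}
    - {"linear":[0,0,0],"spin":0}
    - {"linear":[0,0,0],"spin":0}
    - {"linear":[0,0,0],"spin":0}

```text
time: 16.53
tool_pos: [0.5593, -0.2265, 0.1423]
ee_rot: [-3.141, 0.001, 2.821]
wrist_force: [-0.1, 0.3, -3.1]
width: 0.0595
```

```bash
python3 - <<'E'
from h import *
F=[];Z=[]
for i in range(6): s=eyes.snapshot('side');o=robot.get_obs();F.append(o['wrist_force'][2]);Z.append(o['tool_pos'])
print(o['time'],np.mean(F),np.std(F),np.mean(Z,0),np.std(Z,0))
x0,y0,k=360,205,11
save('s7.png',cv2.resize(s['frame'][y0:y0+54,x0:x0+66],None,fx=k,fy=k,interpolation=cv2.INTER_CUBIC))
E
```

```text
16.8333 -2.415631296132825 0.6511391043821668 [ 0.55908278 -0.22640312  0.14177433] [9.33179372e-05 5.93055123e-05 2.14662824e-04]
```

View pics/s7.png

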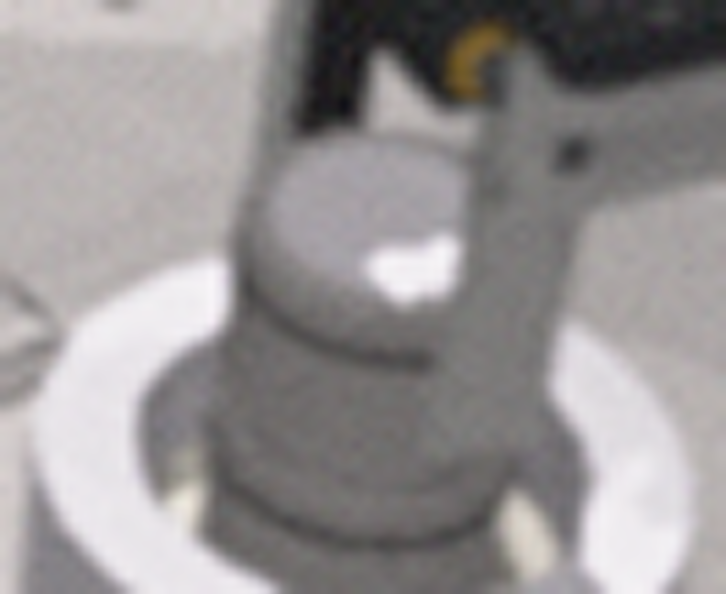

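Side crop: pot 2 hovers coaxially over pot 1. The seal lines at rows 360 and 543 are about 47 mm apart, where contact would give 40 mm, so the gap is about 7 mm. I'll lower 8 mm.

Request:
play_rows:
  rows:
    - {"linear":[0,0,0.2],"spin":0}
    - {"linear":[0,0,0.2],"spin":0}
    - {"linear":[0,0,0.2],"spin":0}
    - {"linear":[0,0,0.1],"spin":0}
    - {"linear":[0,0,0.1],"spin":0}
    - {"linear":[0,0,0],"spin":0}
    - {"linear":[0,0,0],"spin":0}
    - {"linear":[0,0,0],"spin":0}

```text
time: 17.5
tool_pos: [0.559, -0.2263, 0.1335]
ee_rot: [3.141, 0.0, 2.821]
wrist_force: [-0.1, 0.3, -2.4]
width: 0.0594
```

```bash
python3 - <<'E'
from h import *
F=[];Z=[]
for i in range(6): s=eyes.snapshot('side');o=robot.get_obs();F.append(o['wrist_force'][2]);Z.append(o['tool_pos'])
print(o['time'],np.mean(F),np.mean(Z,0))
Q=P(s); print([ (proj(s,Q,[.56,-.255,z])).round(1) for z in (.10,.11,.14,.15)])
x0,y0,k=360,205,11
save('s8.png',cv2.resize(s['frame'][y0:y0+54,x0:x0+66],None,fx=k,fy=k,interpolation=cv2.INTER_CUBIC))
E
```

```text
17.8 -2.075602894307187 [ 0.55902064 -0.22630166  0.13356537]
[array([401.7, 253.3]), array([402.4, 249.7]), array([404.4, 238.9]), array([405. , 235.1])]
```

View pics/s8.png

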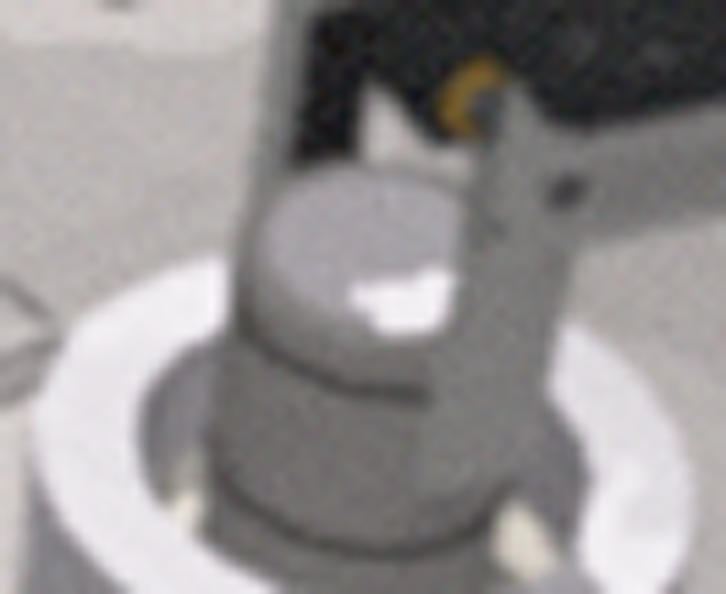

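The upper seal is at row 393 and the lower at 550. They are 40 mm apart and the lower pot has been pressed down about 2 mm, so the pots are in contact. Releasing.

Request:
play_rows:
  rows:
    - {"linear":[0,0,0],"spin":0}
    - {"linear":[0,0,0],"spin":0}
    - {"linear":[0,0,0],"spin":0}
  claw: 6.3

```text
time: 18.05
tool_pos: [0.5594, -0.2265, 0.1343]
ee_rot: [-3.141, 0.002, 2.821]
wrist_force: [0.2, -0.2, 0.7]
width: 0.0628
```

Request:
play_rows:
  rows:
    - {"linear":[0,0,0],"spin":0}
    - {"linear":[0,0,0],"spin":0}
    - {"linear":[0,0,0],"spin":0}
    - {"linear":[0,0,0],"spin":0}
    - {"linear":[0,0,0],"spin":0}
    - {"linear":[0,0,0],"spin":0}
    - {"linear":[0,0,0],"spin":0}
    - {"linear":[0,0,0],"spin":0}
    - {"linear":[0,0,0],"spin":0}
    - {"linear":[0,0,-0.5],"spin":0}
    - {"linear":[0,0,-2],"spin":0}
    - {"linear":[0,0,-3],"spin":0}
  claw: 8.0

```text
time: 19.05
tool_pos: [0.5572, -0.2254, 0.1855]
ee_rot: [3.14, -0.008, 2.821]
wrist_force: [0.7, -0.2, -0.2]
width: 0.08
```

Request:
play_rows:
  rows:
    - {"linear":[-2.0,0.23,-3],"spin":0}
    - {"linear":[-2.0,0.2,-3],"spin":0}
    - {"linear":[-2.0,0.2,-1],"spin":0}
    - {"linear":[0,0,0],"spin":0}
    - {"linear":[0,0,0],"spin":0}
    - {"linear":[0,0,0],"spin":0}

```text
time: 19.55
tool_pos: [0.6169, -0.2389, 0.2568]
ee_rot: [3.141, -0.003, 2.821]
wrist_force: [0.1, -0.2, -0.8]
width: 0.0802
```

```bash
python3 - <<'E'
from h import *
o=robot.get_obs();s=eyes.snapshot('side');w=eyes.snapshot('wrist')
print(o['time'],o['tool_pos'],o['wrist_force'])
save('s9.png',np.hstack([cv2.resize(s['frame'][190:310,340:460],(480,480),interpolation=cv2.INTER_CUBIC),cv2.copyMakeBorder(w['frame'][0:400,160:480],0,80,0,0,0)]))
E
```

```text
19.55 [ 0.61686656 -0.23887167  0.25676458] [ 0.06148804 -0.153917   -0.8424012 ]
```

View pics/s9.png

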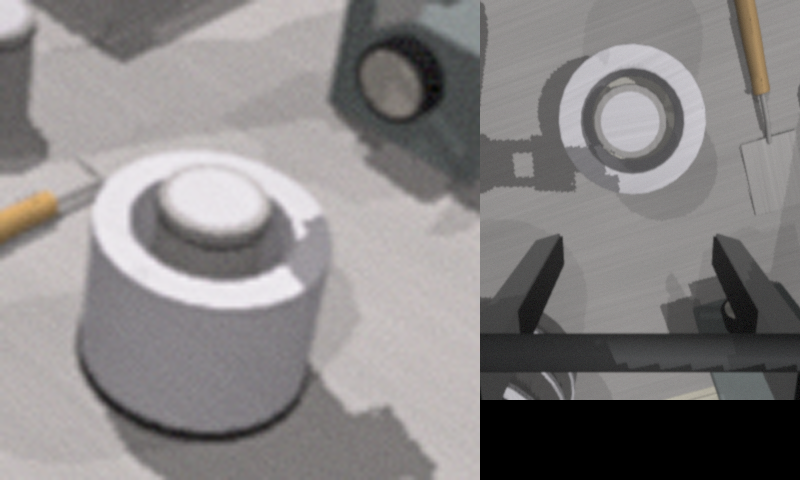

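The second pot sits level and centred on the first, sunk into the well, and the gripper is clear. Handing in.

```bash
python3 -c "
from bench import robot
print(robot.close_job())"
```

```text
the job is handed in; nothing more can be done
None
```

Both squat pots are in the lift, upright and one on top of the other. I handed the job in at about 20 s of the 51 s allowed.

- **Placing:** I lowered each pot until it was about 2 mm into the platform's travel, then opened the fingers slowly. The first pot sank and sat centred in the well. The second was lowered until the seal lines were 40 mm apart, which showed it was resting on the first.
- **Last check:** The side and wrist pictures after the second release show the upper pot level and centred, sunk into the well. The gripper was clear, and the wrist force was near zero. The other containers were not touched.
- **Disagreements:** Estimates of the first pot's lid height after it sank ranged from about 104 to 122 mm, mostly 110 to 116 mm. I settled the second pot's height from the side picture instead. The first two-camera estimate of the empty platform's height was 99 mm against the stated 106 mm, so I used 106 mm, checked against the wrist view and the side picture.

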